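# Set the guard and prove the roller-cleaning grinder

### The job

The battery grinder that we clean the egg grader's rollers with is clamped upside down in its bench cradle. Swing its half-round guard back square so that its closed side faces the handle, then flip the paddle's lock-off lever forward and, while it is forward, squeeze the paddle fully home against the body for about two seconds, and let go so that it springs back and locks. Do not run it before the guard is set, and leave everything else on the bench where it is.

Things in the scene. Friction and masses are not known exactly. Their poses are not given: they have to be found in the camera images.
- grinder: small cordless angle grinder in its cradle, fixed, lying upside down: disc, guard and paddle look up. Origin: on the bench under the motor axis. x: along the tool, forward to the gear head; z: up. Motor axis 62 mm above the bench; grey housing about 60 mm thick, x = -165 to +50 mm; black battery behind it to x = -242; cradle plate 100 mm wide. Spindle axis at x = +95, y = 0
- disc_centre (a point): centre of the upper face of the disc (115 mm across, 9 mm thick, dark grey, fixed), on the upright spindle axis, 116 mm above the bench; the nut and spindle end stand up to 14 mm higher within 20 mm of the axis
- guard (a joint): angle about the spindle of the sheet-steel guard, a half cup round the disc: wall 66 mm in radius, 103 to 132 mm above the bench, spanning 180 deg. 0: closed side faces the handle, its two ends square across the tool. Positive: clockwise from above. Starts at 0.6 to 1.3; friction holds it where it is left (about 3 N at its end lip turn it); range -0.9 to 1.6, no stop or click at 0
- guard_end (a point): middle of the turned-out lip at the guard's end on the tool's +y side: upright, flat, radial, 3 mm thick, 29 mm high, 64 to 81 mm off the spindle axis; at guard = 0 it lies at grinder x = 95, y = 72 mm. Pushing its open side (away from the guard's wall) turns the guard anticlockwise. The other end has a like lip
- paddle (a joint): angle of the long black paddle switch on the housing: 0 sprung out, 0.075 fully home. 136 mm long, 30 wide, 5 thick, hinged at its rear end (grinder x = -140, 93 mm above the bench), at rest sloping up to the front by 0.08 rad. Springs out; 4 to 8 N on it beside the lever press it home. While the lock-off lever is back it cannot go in more than about 0.01
- paddle_front (a point): top face of the paddle near its free front end, on its middle line (125 mm ahead of the hinge, about 106 mm above the bench at rest)
- lock_lever (a joint): angle of the small lock-off lever standing up through the paddle: 0 back (upright, locked), 0.75 flipped fully forward to the disc. Grey tab 20 mm wide, 3 thick; pin at grinder x = -42, 107 mm above the bench. A light spring (1 to 2 N at its top) flips it back if let go; beyond 0.4 the paddle can go in, and the flipped lever may be pressed down with it; it stays forward while the paddle is in
- lever_top (a point): middle of the top edge of the lock-off lever, 12 mm above its pin and 15 mm above the paddle's face
- pin_spanner: bystander: flat steel two-pin spanner, 150 mm long, lying on the bench beside the tool
- spare_disc: bystander: spare dark grey disc, 115 mm across, 9 mm thick, lying flat
- bearing_block: bystander: cast pillow-block bearing, 127 mm long, 66 mm high
- grease_tub: bystander: white tub with a grey lid, 72 mm across, 75 mm high
- wire_brush: bystander: hand brush lying on the bench
- screwdriver: bystander: black-handled screwdriver lying on the bench
- candling_lamp: bystander: black hand lamp for candling eggs, 125 mm long, lying on the bench

How it is judged:
On the way, in this order (a step that is already met when the one before it is completed fails the run):
1. the guard stands square, closed side to the handle (value of joint guard between -0.2 and 0.2 rad), for 0.3 s.
2. the lock-off lever is flipped forward (value of joint lock_lever above 0.45 rad), for 0.05 s.
3. the paddle is held home against the body for at least a second (value of joint paddle above 0.062 rad), for 1 s.
At the end, for the whole second after the job is handed in: The guard is within 0.2 rad of square (closed side to the handle), the paddle has been held at least 0.062 rad in for a second and is now sprung out (below 0.015 rad), the lock-off lever is back (below 0.1 rad), and no bystander has been moved by more than 25 mm (all of step 1 and value of joint paddle below 0.015 rad and value of joint lock_lever below 0.1 rad); the robot touches nothing.
It fails at once if the tool is run with the guard out of place (value of joint paddle above 0.04 rad and (value of joint guard above 0.25 rad or value of joint guard below -0.25 rad)).
It fails at once if a bystander is moved by more than 25 mm (distance of any of pin_spanner, spare_disc, bearing_block, grease_tub, wire_brush, screwdriver, candling_lamp from where it was at the start of the episode above 0.025 m).
It also fails if it takes over 50 s, if anything falls off the work surface, if the arm or the gripper's body presses on something with over 40 N, if the wrist force passes 120 N, or if a joint passes its speed limit or range.

### The arm

A 6-joint arm with a two-finger parallel gripper is mounted at the origin on the work surface. World frame = base frame: x ahead of the robot, y to its left, z up, the work surface at z = 0. Lengths are in m, angles in rad, forces in N, time in s.
With the tool pointing down it reaches from about 0.375 to 0.975 m from the base axis. Payload 3.8 kg.
Tool frame: the origin (TCP) lies midway between the tips of the shut fingers; the grasp point (between the pads) lies bot.grasp_offset behind it (bot.grasp_offset is the distance from the TCP to the grasp point, in m); z points along the fingers, y is the direction in which the jaws open and shut (so a half turn about z gives the same grasp; the last joint's range is limited). The gripper opens to 85 mm and grips with 20 to 120 N. Pads are 22 mm wide; open, the fingers measure 114 mm over their backs; the gripper's body (76 mm by 85 mm) begins 54 mm behind the grasp point. The pads swing forward as they close: fully open they stand 13 mm farther back than shut.
Start: joints at [1.294, 0.264, 1.604, -0, 1.274, -0.037], TCP at [0.16, 0.656, 0.231] pointing down, gripper open.
Joint ranges: [-2.63, 2.63], [-0.94, 2.18], [0.31, 2.57], [-1.31, 4.45], [0, 2.66], [-2.55, 2.55]. Speed limits (rad/s): [2.57, 2.57, 3.14, 3.14, 3.14, 3.14].

### API

Orientations are given as a rotation vector (axis times angle).
In Python, from workcell import read_state, viewer, job, bot gives the robot as it stands.
- The arm moves only by the shell command python3 -m crank 'ROWS' [FORCE]. ROWS is text: rows parted by semicolons, each of 7 numbers parted by spaces: the shift along the tool's x, y, z in mm, then the turn, a rotation vector about the tool's x, y, z in rad, then the closure in counts, from 0 (fully open) to 255 (shut). A call has 1 to 20 rows; each row is the pose to reach, as a shift and turn from the pose commanded when the call began, along the tool's axes at that moment; what a row does not reach only later rows make up. A row lasts 1/8 s, in which the tool goes at most 62.5 mm and 10.7 degrees, less where a joint would pass 70% of its speed; a pose out of reach is approached as far as the arm can. A call with a gripper value outside its range is refused whole. The fingers move at their own pace and stop on an object; FORCE is the grip in N (left out, the last holds). Time passes only in rows, so rows that repeat a pose let the fingers close. It gives the time, the measured TCP pose, the force and the opening at its end, in the units of the state.
- read_state(): the state, without advancing time (a new reading comes with each control period).
- viewer.read_camera(name): name is "scene" or "top" or "wrist"; returns a dict with "pixels" (420x560x3 uint8, red, green, blue), "vertical_fov" (degrees; the focal length in pixels is half the picture's height over the tangent of half this angle, whatever the lens; pixels are square), "cx", "cy" (the principal point, pixels), "view" (4x4, takes a point from world to camera coordinates); the wrist camera has in their place "tool_from_camera" (4x4, takes a point from camera to tool coordinates, whose origin is the TCP and whose axes are the flange's). Camera axes: x right, y up, looking along -z (the intrinsics and any distortion apply to the point x, -y, -z); pixel columns grow to the right and rows downward; lengths in m; the calibration is good to about 2 mm. The wrist camera is an equidistant fisheye: a pixel r from the principal point sees the ray r / f radians off the axis. A picture is of the moment at which its call begins: read the wrist's pose just before it. There is no depth.
- job.finish_job(): hands the job in, once; it reports no verdict.
The state is a dict: "time": time; "q": joint angles; "joint_vel": joint speeds; "joint_torque": joint torques, N m; "tool_pos": TCP position; "tcp_rot": TCP orientation; "wrist_force": force on the tool from outside, world axes, zero at the start; "torque": the same for the moment, N m; "width": opening from 0.0 (shut) to 1.0 (fully open).
Only numpy, scipy, OpenCV 4.12 (cv2) and the standard library are available. Lean on these libraries where they do the work, as an engineer would, in place of code of your own. Each camera call takes 0.05 s, during which the arm holds its last target.

## Working session

There is one attempt and no reset: what is moved stays moved. The work goes in short steps, Python scripts to look and compute and a shell command to move; the robot and the scene stay as the last step left them, time stands still between calls to the robot, and variables do not carry over. Pictures are saved under pics/ and viewed, and the job is handed in when it is done.

```bash
ls; mkdir -p pics; python3 - <<'E'
from workcell import read_state, viewer, job, bot
import cv2
s=read_state(); print(s, bot.grasp_offset)
for n in ("scene","top","wrist"):
    c=viewer.read_camera(n); cv2.imwrite(f"pics/{n}0.png",c["pixels"][:,:,::-1])
    print(n,{k:v for k,v in c.items() if k!="pixels"})
E
```

```text
pics
{'time': 0.0, 'q': array([ 1.29407009e+00,  2.64816182e-01,  1.60539434e+00,  4.17993843e-05,
        1.27368705e+00, -3.68971591e-02]), 'joint_vel': array([ 0.00026809,  0.00153457, -0.00196555,  0.00045315,  0.00154722,
       -0.00043142]), 'joint_torque': array([-3.13420287e-04, -5.15101361e+01, -3.67321944e+01, -3.50883602e-04,
        1.30033161e-02, -1.37649753e-06]), 'tool_pos': array([0.16012193, 0.65497369, 0.22990857]), 'tcp_rot': array([-0.37579156, -3.11863158,  0.00356588]), 'wrist_force': array([-0.39569377, -0.10098892,  0.43924252]), 'torque': array([-0.05776386,  0.02918801, -0.00226347]), 'width': 0.9980974040106916} 0.0187
scene {'vertical_fov': 54.08634761965831, 'cx': 280.12307262856797, 'cy': 215.29439689406186, 'view': array([[ 0.06509806,  0.99785909, -0.0062833 , -0.0179581 ],
       [-0.63960459,  0.04655783,  0.76729286,  0.2808957 ],
       [ 0.76594269, -0.04593045,  0.64126608, -1.61110983],
       [ 0.        ,  0.        ,  0.        ,  1.        ]])}
top {'vertical_fov': 46.786026011851675, 'cx': 281.17772128145987, 'cy': 207.18532726831393, 'view': array([[-2.54434350e-02, -9.99564193e-01, -1.49685220e-02,
         2.14401405e-04],
       [ 9.93270957e-01, -2.69698777e-02,  1.12629623e-01,
        -5.49025554e-01],
       [-1.12984238e-01, -1.20021137e-02,  9.93524288e-01,
        -1.26516446e+00],
       [ 0.00000000e+00,  0.00000000e+00,  0.00000000e+00,
         1.00000000e+00]])}
wrist {'vertical_fov': 65.70646984690485, 'cx': 275.91248203523315, 'cy': 209.1448611550854, 'tool_from_camera': array([[-7.90979509e-04,  9.65286288e-01,  2.61192949e-01,
         6.55565011e-02],
       [ 9.99999650e-01,  8.35052051e-04, -5.77544798e-05,
         5.37450084e-04],
       [-2.73859315e-04,  2.61192812e-01, -9.65286610e-01,
        -1.44113294e-01],
       [ 0.00000000e+00,  0.00000000e+00,  0.00000000e+00,
         1.00000000e+00]])}
```

View pics/top0.png

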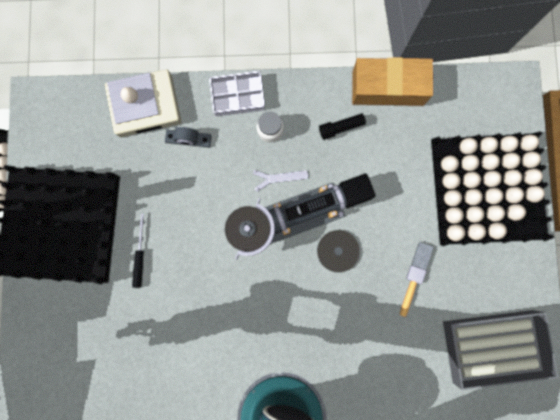

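View pics/scene0.png

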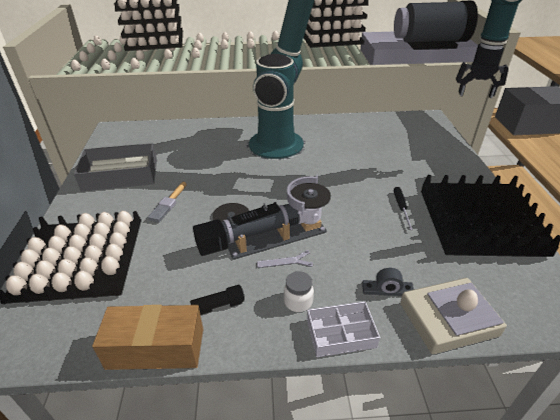

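View pics/wrist0.png

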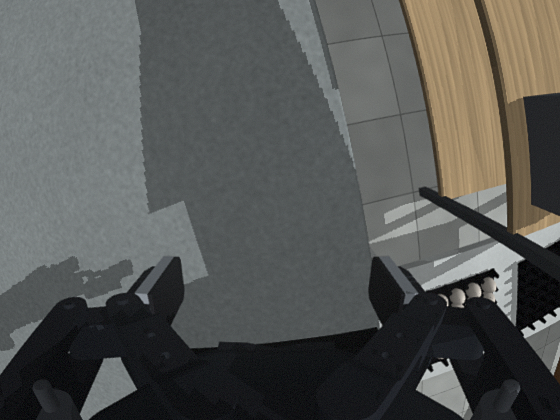

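```bash
cat > h.py <<'E'
import numpy as np, cv2
from workcell import read_state, viewer, job, bot
from scipy.spatial.transform import Rotation as R
def cam(n):
    s=read_state(); c=viewer.read_camera(n)
    c['f']=c['pixels'].shape[0]/2/np.tan(np.radians(c['vertical_fov']/2))
    if n=='wrist':
        T=np.eye(4);T[:3,:3]=R.from_rotvec(s['tcp_rot']).as_matrix();T[:3,3]=s['tool_pos']
        c['w']=T@c['tool_from_camera']
    else: c['w']=np.linalg.inv(c['view'])
    c['n']=n; return c
def ray(c,u,v):
    a=np.array([(u-c['cx']),(v-c['cy'])])/c['f']
    if c['n']=='wrist':
        r=np.hypot(*a); k=np.sin(r)/max(r,1e-9); d=np.array([a[0]*k,-a[1]*k,-np.cos(r)])
    else: d=np.array([a[0],-a[1],-1])
    return c['w'][:3,3], c['w'][:3,:3]@d
def onz(c,u,v,z):
    o,d=ray(c,u,v); return o+d*(z-o[2])/d[2]
def proj(c,p):
    q=np.linalg.inv(c['w'])@np.r_[p,1]; a=np.array([q[0],-q[1],-q[2]])
    if c['n']=='wrist':
        t=np.arctan2(np.hypot(a[0],a[1]),a[2]); h=np.hypot(a[0],a[1]); m=a[:2]/max(h,1e-9)*t
    else: m=a[:2]/a[2]
    return m*c['f']+[c['cx'],c['cy']]
E
python3 - <<'E'
from h import *
c=cam('top'); p=c['pixels'][:,:,::-1]
cv2.imwrite('pics/topc.png',cv2.resize(p[150:290,210:410],None,fx=4,fy=4,interpolation=cv2.INTER_CUBIC))
s=cam('scene');p=s['pixels'][:,:,::-1]
cv2.imwrite('pics/scenec.png',cv2.resize(p[165:285,185:345],None,fx=5,fy=5,interpolation=cv2.INTER_CUBIC))
E
```

```text
(no output)
```

View pics/topc.png

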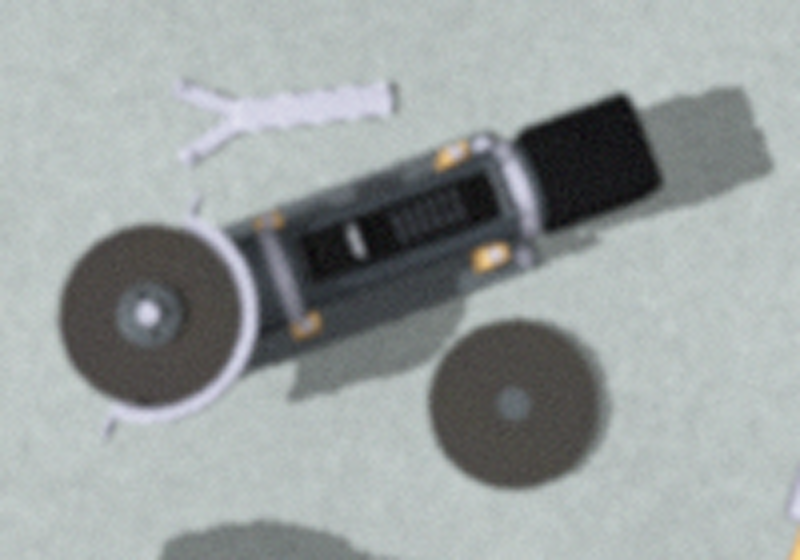

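View pics/scenec.png

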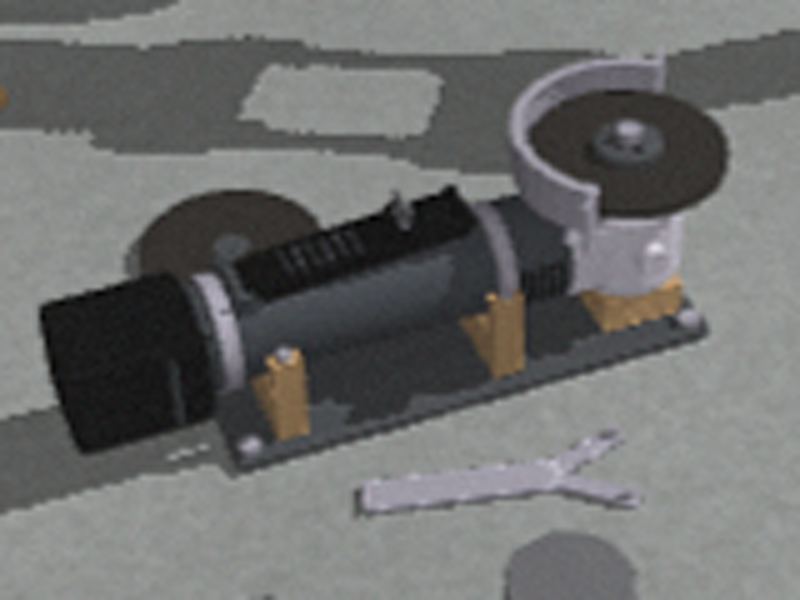

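```bash
python3 - <<'E'
from h import *
c=cam('top')
g=lambda u,v:(u/4+210-.375,v/4+150-.375)
D=onz(c,*g(148,314),.130)
lev=onz(c,*g(357,240),.118)
bat=onz(c,*g(592,160),.092)
l1=onz(c,*g(110,430),.130); l2=onz(c,*g(196,206),.130)
print('D',D,'lev',lev,'bat',bat,'l1',l1,'l2',l2)
for v in(lev-D,bat-D,l1-D,l2-D): print(np.hypot(*v[:2]),np.degrees(np.arctan2(v[1],v[0])))
s=cam('scene');h=lambda u,v:(u/5+185-.4,v/5+165-.4)
print('scene D',onz(s,*h(629,128),.130),'lev',onz(s,*h(401,196),.120),'l1',onz(s,*h(660,60),.130),'l2',onz(s,*h(596,190),.132))
# disc ellipse fit in top
E
```

```text
D [0.48815848 0.07072325 0.13      ] lev [ 0.53165096 -0.05911739  0.118     ] bat [ 0.58163594 -0.21084652  0.092     ] l1 [0.41792135 0.09515473 0.13      ] l2 [0.55415822 0.03989374 0.13      ]
0.13693132259336807 -71.48078938769936
0.29668092019914766 -71.63451190316303
0.07436499039329127 160.8201373944526
0.07284520690066974 -25.038009997257316
scene D [0.49015582 0.07207286 0.13      ] lev [ 0.52973962 -0.05782854  0.12      ] l1 [0.4247981  0.09834618 0.13      ] l2 [0.54743143 0.04709842 0.132     ]
```

```bash
cat >> h.py <<'E'
D0=np.array([.4892,.0714]); A=np.radians(108.4)
ex=np.array([np.cos(A),np.sin(A)]); ey=np.array([-ex[1],ex[0]])
def gw(gx,gy,z): return np.r_[D0+(gx-.095)*ex+gy*ey,z]
def wg(p): d=p[:2]-D0; return np.r_[d@ex+.095,d@ey,p[2]]
def shift(target,yaw=None):
    s=read_state(); M=R.from_rotvec(s['tcp_rot']).as_matrix()
    print('pos',s['tool_pos'],'g',wg(s['tool_pos']),'t',s['time'],'w',s['width'],'F',s['wrist_force'])
    print('axes x',M[:,0].round(3),'y',M[:,1].round(3),'z',M[:,2].round(3))
    print('shift mm',(M.T@(target-s['tool_pos'])*1e3).round(1))
    for y in (ex,-ex):
        T=np.column_stack([np.cross(np.r_[y,0],[0,0,-1]),np.r_[y,0],[0,0,-1]])
        print('turn',R.from_matrix(M.T@T).as_rotvec().round(3))
E
python3 -c "
from h import *
shift(gw(.180,.071,.2))"
```

```text
pos [0.1602585  0.65553622 0.23095688] g [0.75310291 0.12774266 0.23095688] t 0.35 w 0.9989662513802819 F [0.45862822 0.77768826 0.07354663]
axes x [-0.971  0.237  0.   ] y [ 0.237  0.971 -0.001] z [-0.    -0.001 -1.   ]
shift mm [-352.9 -455.1   31.2]
turn [-0.001 -0.    -0.561]
turn [-0.000e+00  1.000e-03  2.581e+00]
```

```bash
python3 -m crank '-30 -40 0 0 0 -0.05 255;-60 -80 0 0 0 -0.1 255;-90 -120 0 0 0 -0.15 255;-120 -158 0 0 0 -0.2 255;-150 -195 0 0 0 -0.25 255;-180 -232 0 0 0 -0.3 255;-210 -270 0 0 0 -0.35 255;-240 -310 5 0 0 -0.4 255;-270 -350 12 0 0 -0.45 255;-300 -385 20 0 0 -0.5 255;-330 -425 26 0 0 -0.53 255;-353 -455 31 0 0 -0.561 255;-353 -455 31 0 0 -0.561 255;-353 -455 31 0 0 -0.561 255;-353 -455 31 0 0 -0.561 255' 40
python3 - <<'E'
from h import *
shift(gw(.180,.071,.116))
c=cam('wrist'); cv2.imwrite('pics/w1.png',c['pixels'][:,:,::-1])
c=cam('top'); p=c['pixels'][:,:,::-1]
cv2.imwrite('pics/t1.png',cv2.resize(p[150:290,190:390],None,fx=4,fy=4,interpolation=cv2.INTER_CUBIC))
E
```

```text
time: 2.22
tool_pos: [0.395, 0.1308, 0.2005]
tcp_rot: [-0.504, 3.101, 0.001]
wrist_force: [-0.0, -0.1, 0.5]
width: 0.001
pos [0.39495532 0.13075505 0.20051429] g [0.18106883 0.07069115 0.20051429] t 2.225 w 0.0007390745025086131 F [-0.02534185 -0.05813716  0.53432963]
axes x [-0.948 -0.317 -0.   ] y [-0.317  0.948  0.   ] z [ 0.  0. -1.]
shift mm [ 0.3 -1.1 84.5]
turn [0.    0.    0.001]
turn [-1.00e-03  0.00e+00 -3.14e+00]
```

View pics/w1.png

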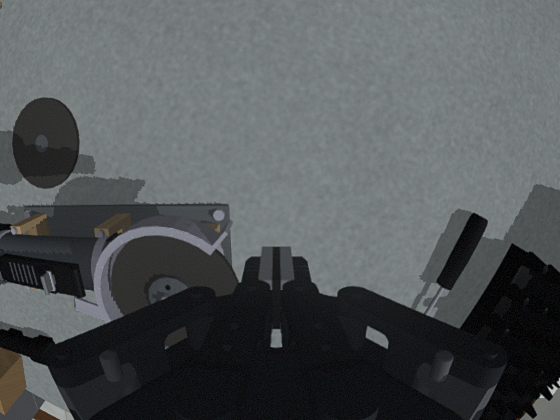

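View pics/t1.png

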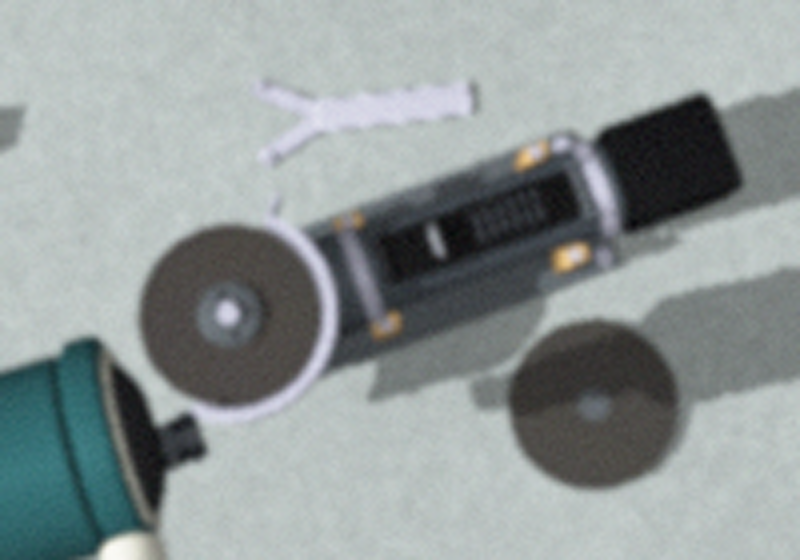

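```bash
python3 -m crank '0 -1 30 0 0 0 255;0 -1 60 0 0 0 255;0 -1 84 0 0 0 255;0 -1 84 0 0 0 255;0 -10 84 0 0 0 255;0 -20 84 0 0 0 255;0 -28 84 0 0 0 255;0 -36 84 0 0 0 255;0 -44 84 0 0 0 255;0 -52 84 0 0 0 255;0 -60 84 0 0 0 255;0 -65 84 0 0 0 255;0 -65 84 0 0 0 255'
python3 - <<'E'
from h import *
shift(gw(.108,.071,.116))
c=cam('wrist'); cv2.imwrite('pics/w2.png',c['pixels'][:,:,::-1])
E
```

```text
time: 3.95
tool_pos: [0.3998, 0.0659, 0.1131]
tcp_rot: [0.495, -3.066, -0.003]
wrist_force: [-40.3, -4.1, 26.1]
width: -0.001
pos [0.39976875 0.06590007 0.1130716 ] g [0.11801014 0.08659521 0.1130716 ] t 3.95 w -0.0008063936473195881 F [-40.32536756  -4.14831967  26.13911833]
axes x [-0.949 -0.314  0.035] y [-0.314  0.949  0.008] z [-0.036 -0.004 -0.999]
shift mm [-15.5 -10.   -3.6]
turn [ 0.008 -0.035 -0.001]
turn [-0.055 -0.012  3.14 ]
```

View pics/w2.png

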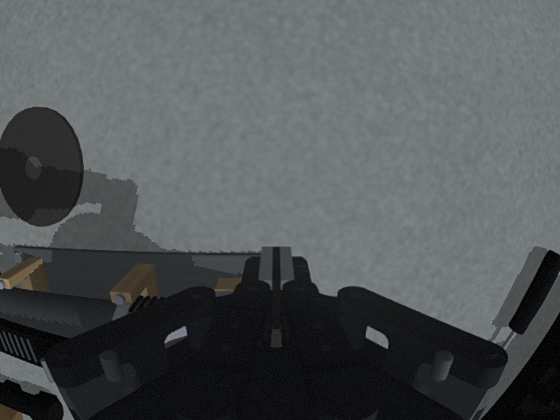

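```bash
python3 -m crank '0 8 0 0 0 0 255;0 16 0 0 0 0 255;0 16 -20 0 0 0 255;0 20 -60 0 0 0 255;0 30 -90 0 0 0 255;0 60 -90 0 0 0 255;0 60 -90 0 0 0 255'
python3 - <<'E'
from h import *
shift(gw(.108,.071,.116))
c=cam('wrist'); cv2.imwrite('pics/w3.png',c['pixels'][:,:,::-1])
c=cam('top'); p=c['pixels'][:,:,::-1]
cv2.imwrite('pics/t3.png',cv2.resize(p[150:290,190:390],None,fx=4,fy=4,interpolation=cv2.INTER_CUBIC))
E
```

```text
time: 4.88
tool_pos: [0.3973, 0.1256, 0.2078]
tcp_rot: [-0.504, 3.098, 0.0]
wrist_force: [-0.3, -1.3, -0.3]
width: -0.003
pos [0.39732428 0.12562649 0.20776367] g [0.1754547  0.07006213 0.20776367] t 4.875 w -0.003295618274773659 F [-0.32960212 -1.25846673 -0.33248635]
axes x [-0.948 -0.317 -0.003] y [-0.317  0.948 -0.   ] z [ 0.003  0.001 -1.   ]
shift mm [  1.3 -67.4  91.8]
turn [-0.     0.003  0.002]
turn [-0.004 -0.    -3.14 ]
```

View pics/w3.png

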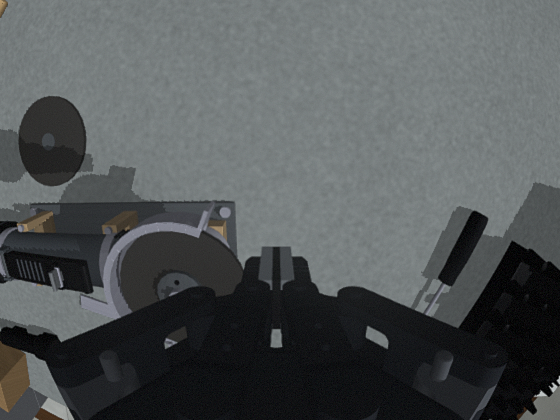

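View pics/t3.png

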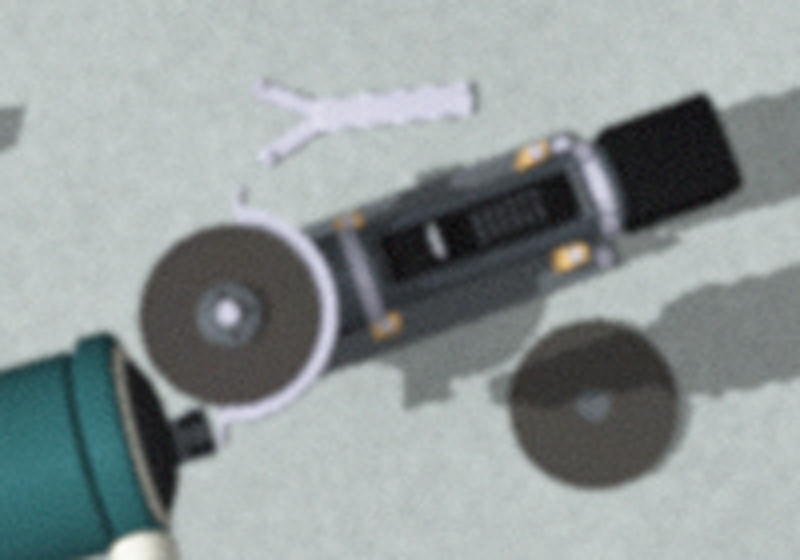

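```bash
python3 -m crank '-1 -5 40 0 0 0 255;-1 -15 75 0 0 0 255;-1 -25 87 0 0 0 255;-1 -32 87 0 0 0 255;-1 -39 87 0 0 0 255;-1 -45 87 0 0 0 255;-1 -51 87 0 0 0 255;-1 -57 87 0 0 0 255;-1 -57 87 0 0 0 255'
python3 - <<'E'
from h import *
shift(gw(.108,.070,.119))
c=cam('wrist'); cv2.imwrite('pics/w4.png',c['pixels'][:,:,::-1])
c=cam('top'); p=c['pixels'][:,:,::-1]
cv2.imwrite('pics/t4.png',cv2.resize(p[150:290,190:390],None,fx=4,fy=4,interpolation=cv2.INTER_CUBIC))
E
```

```text
time: 6.1
tool_pos: [0.4163, 0.0709, 0.1196]
tcp_rot: [-0.502, 3.1, -0.001]
wrist_force: [-0.1, 0.6, 0.9]
width: 0.001
pos [0.41628956 0.0708688  0.11964768] g [0.11751006 0.06935064 0.11964768] t 6.1 w 0.0011747830861145627 F [-0.10286819  0.59462972  0.85816787]
axes x [-0.949 -0.316 -0.001] y [-0.316  0.949 -0.001] z [ 0.001 -0.    -1.   ]
shift mm [ 0.6 -9.5  0.7]
turn [-0.001  0.001 -0.   ]
turn [2.000e-03 1.000e-03 3.141e+00]
```

View pics/t4.png

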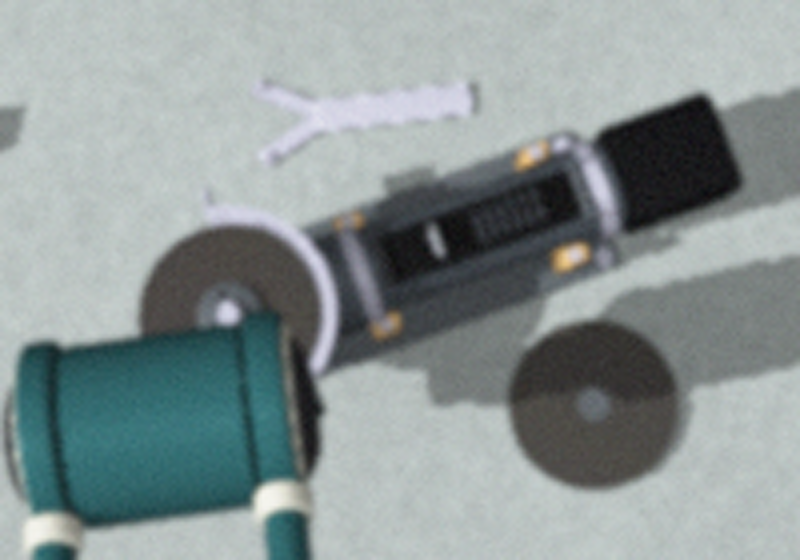

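```bash
python3 -m crank '0 -4 0 0 0 0 255;0 -8 0 0 0 0 255;0 -11 0 0 0 0 255;0 -11 0 0 0 0 255'
python3 - <<'E'
from h import *
shift(gw(.108,.070,.119))
c=cam('top'); p=c['pixels'][:,:,::-1]
cv2.imwrite('pics/t5.png',cv2.resize(p[180:270,190:320],None,fx=6,fy=6,interpolation=cv2.INTER_CUBIC))
E
```

```text
time: 6.7
tool_pos: [0.4193, 0.0606, 0.1193]
tcp_rot: [-0.502, 3.101, -0.0]
wrist_force: [-1.3, 1.0, 1.2]
width: -0.003
pos [0.41931451 0.06062026 0.11928121] g [0.10683065 0.06971528 0.11928121] t 6.7 w -0.0033102947848011764 F [-1.25025664  1.03109046  1.18331144]
axes x [-0.949 -0.316 -0.   ] y [-0.316  0.949 -0.   ] z [ 0. -0. -1.]
shift mm [0.3 1.2 0.3]
turn [-0.  0. -0.]
turn [0.000e+00 1.000e-03 3.141e+00]
```

View pics/t5.png

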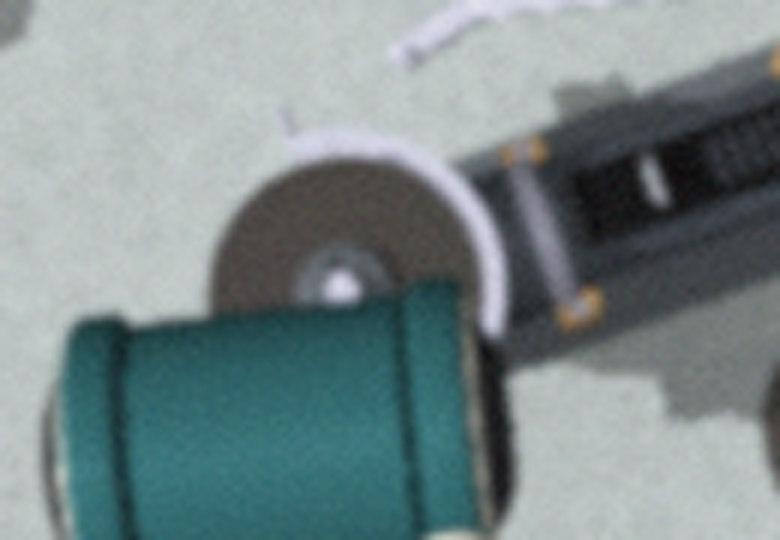

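```bash
python3 -m crank '0 10 0 0 0 0 255;0 12 -30 0 0 0 255;0 10 -70 0 0 0 255;-10 -30 -75 0 0 0 255;-25 -70 -75 0 0 0 255;-45 -110 -75 0 0 0 255;-60 -150 -75 0 0 0 255;-70 -172 -70 0 0 0 255;-70 -172 -70 0 0 0 255'
python3 - <<'E'
from h import *
shift(gw(-.065,0,.112))
c=cam('wrist'); cv2.imwrite('pics/w6.png',c['pixels'][:,:,::-1])
c=cam('top'); p=c['pixels'][:,:,::-1]
cv2.imwrite('pics/t6.png',cv2.resize(p[180:280,190:320],None,fx=6,fy=6,interpolation=cv2.INTER_CUBIC))
s=cam('scene');p=s['pixels'][:,:,::-1]
cv2.imwrite('pics/s6.png',cv2.resize(p[165:285,185:345],None,fx=5,fy=5,interpolation=cv2.INTER_CUBIC))
print(proj(c,gw(-.042,0,.119)),wg(onz(c,(0)+0,0,.119)))
E
```

```text
time: 7.88
tool_pos: [0.5404, -0.081, 0.1886]
tcp_rot: [0.5, -3.101, 0.0]
wrist_force: [1.1, 0.5, -0.4]
width: -0.002
pos [ 0.54038627 -0.08098669  0.18857606] g [-0.06575297 -0.00046871  0.18857606] t 7.875 w -0.00179319733339072 F [ 1.14623338  0.45824258 -0.43577002]
axes x [-0.949 -0.314  0.001] y [-0.314  0.949 -0.   ] z [-0.001 -0.    -1.   ]
shift mm [ 0.4  0.8 76.6]
turn [-0.    -0.001 -0.001]
turn [-2.00e-03  0.00e+00  3.14e+00]
[298.66431953 209.27021895] [ 0.50759167 -0.79036821  0.119     ]
```

View pics/w6.png

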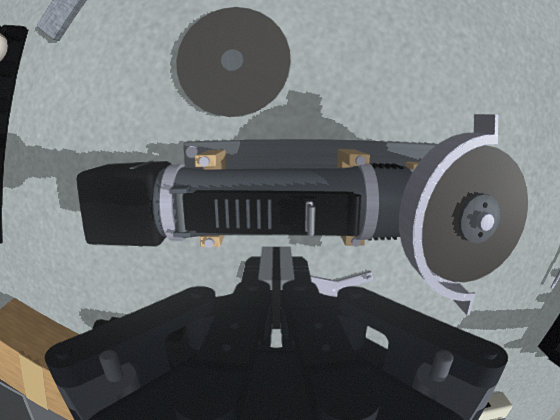

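View pics/t6.png

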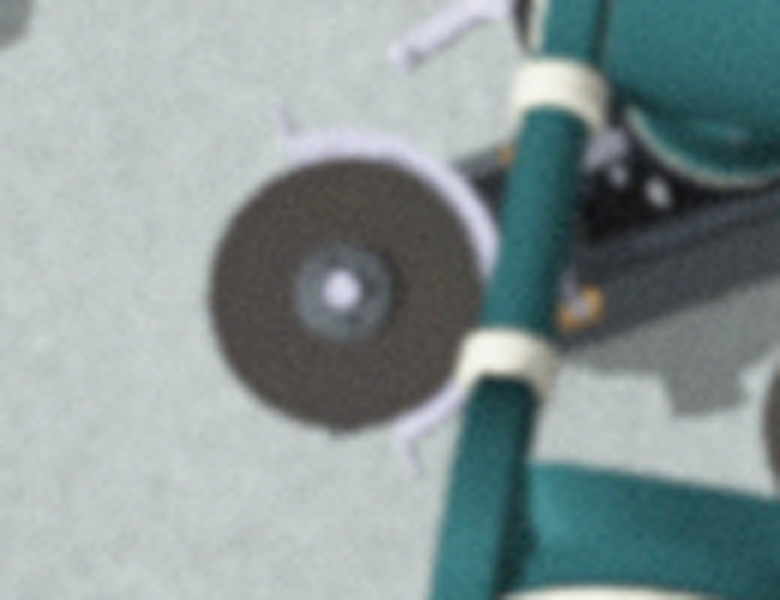

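View pics/s6.png

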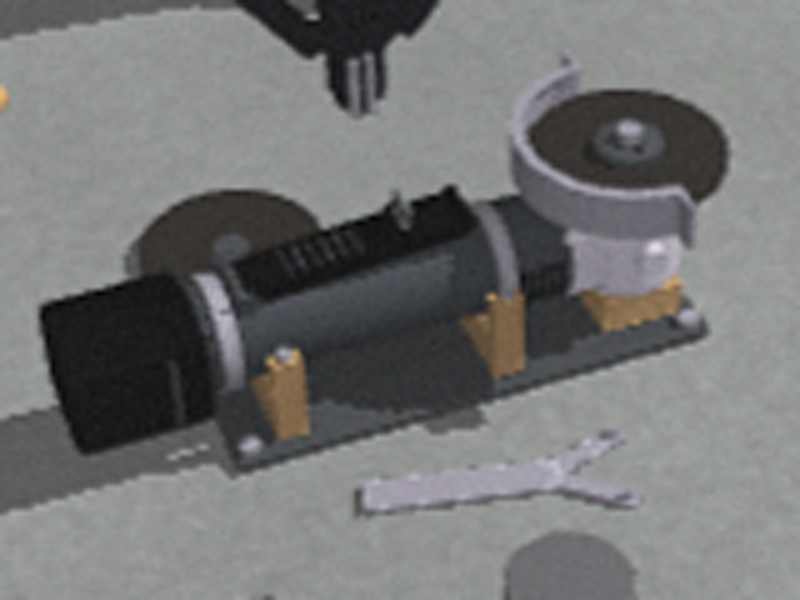

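```bash
python3 - <<'E'
from h import *
p=cv2.imread('pics/w6.png'); cv2.imwrite('pics/w6c.png',cv2.resize(p[130:310,170:530],None,fx=2.2,fy=2.2,interpolation=cv2.INTER_CUBIC))
cv2.imwrite('pics/w6d.png',cv2.resize(p[180:260,260:360],None,fx=7,fy=7,interpolation=cv2.INTER_CUBIC))
E
```

```text
(no output)
```

View pics/w6c.png

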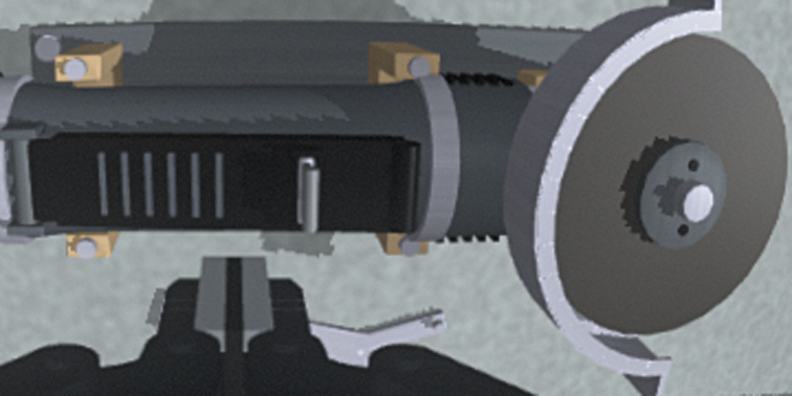

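View pics/w6d.png

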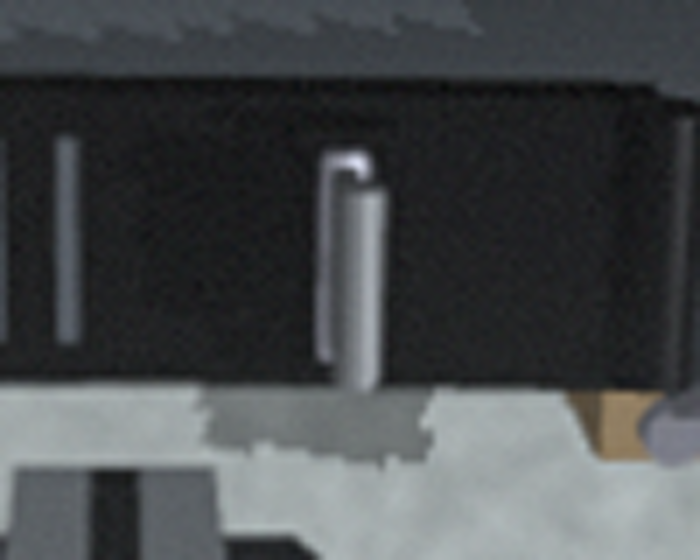

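```bash
python3 - <<'E'
from h import *
c=cam('wrist')
print('lever',wg(onz(c,312.5,220.7,.119)))
w=lambda u,v:(u/2.2+170,v/2.2+130)
t=wg(onz(c,*w(720,24),.132)),wg(onz(c,*w(660,365),.132)); D=wg(onz(c,*w(697,202),.130))
print(*t,D, np.arctan2(*(t[0]-t[1])[:2]))
print('bat axis', wg(onz(c,*w(62,183),.104)))
c=cam('top');g=lambda u,v:(u/6+190-.4,v/6+180-.4)
a,b,d=[wg(onz(c,*g(*q),.131)) for q in((415,462),(285,115),(342,287))]
print(a,b,d,np.arctan2(*(a-b)[:2]))
E
```

```text
lever [-0.0382726  -0.00076069  0.119     ]
[0.09741839 0.06239272 0.132     ] [ 0.09565542 -0.06276309  0.132     ] [0.0980836  0.00038159 0.13      ] 0.014085255849984888
bat axis [-0.12164361  0.00038247  0.104     ]
[0.08986177 0.07692585 0.131     ] [ 0.09265198 -0.0752643   0.131     ] [ 0.09412232 -0.00032726  0.131     ] -0.01833165998337184
```

```bash
python3 -m crank '0 -2 30 0 0 0 255;0 -2 60 0 0 0 255;0 -2 75 0 0 0 255;0 -2 75 0 0 0 255;0 3 75 0 0 0 255;0 8 75 0 0 0 255;0 12 75 0 0 0 255;0 12 75 0 0 0 255'
python3 - <<'E'
from h import *
shift(gw(-.044,0,.112))
s=cam('scene');p=s['pixels'][:,:,::-1]
cv2.imwrite('pics/s7.png',cv2.resize(p[175:255,225:325],None,fx=7,fy=7,interpolation=cv2.INTER_CUBIC))
c=cam('wrist'); cv2.imwrite('pics/w7.png',cv2.resize(c['pixels'][150:300,200:400,::-1],None,fx=4,fy=4))
E
```

```text
time: 9.12
tool_pos: [0.5362, -0.0685, 0.1147]
tcp_rot: [-0.503, 3.1, -0.0]
wrist_force: [-0.1, -0.1, -1.4]
width: 0.002
pos [ 0.53620519 -0.06848462  0.114721  ] g [-0.0525703  -0.00044766  0.114721  ] t 9.125 w 0.0016200133774852627 F [-0.07751899 -0.07527413 -1.41465829]
axes x [-0.949 -0.316 -0.001] y [-0.316  0.949 -0.   ] z [ 0.001 -0.    -1.   ]
shift mm [0.4 8.6 2.7]
turn [-0.     0.001  0.001]
turn [-1.000e-03 -1.000e-03 -3.141e+00]
```

View pics/s7.png

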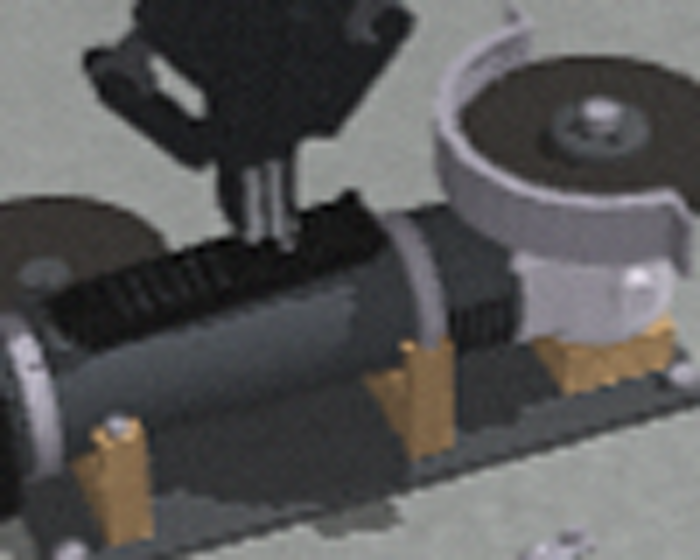

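View pics/w7.png

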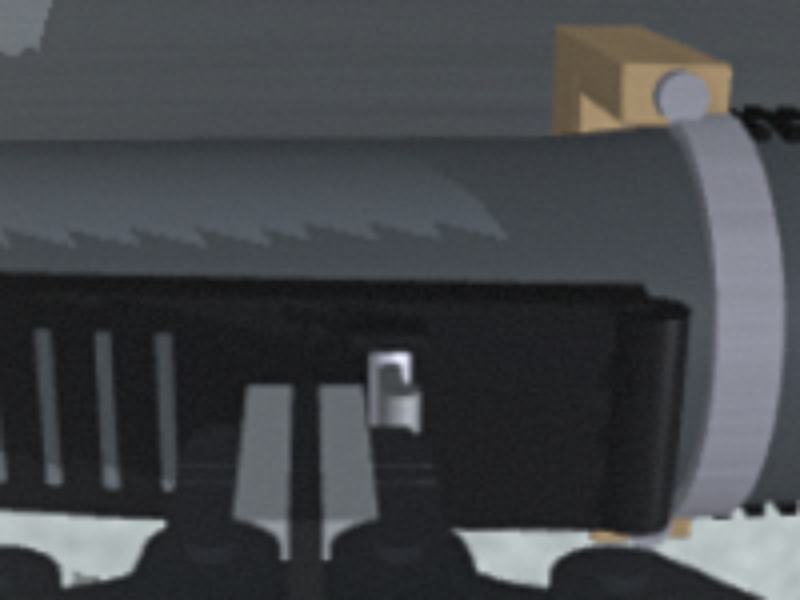

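```bash
python3 -m crank '0 0 2 0 0 0 255;0 3 2 0 0 0 255;0 6 2 0 0 0 255;0 8 2 0 0 0 255;0 8 2 0 0 0 255'
python3 - <<'E'
from h import *
shift(gw(-.044,0,.112))
s=cam('scene');p=s['pixels'][:,:,::-1]
cv2.imwrite('pics/s8.png',cv2.resize(p[175:255,225:325],None,fx=7,fy=7,interpolation=cv2.INTER_CUBIC))
c=cam('wrist'); cv2.imwrite('pics/w8.png',cv2.resize(c['pixels'][150:300,200:400,::-1],None,fx=4,fy=4))
E
```

```text
time: 9.85
tool_pos: [0.5338, -0.0615, 0.1125]
tcp_rot: [-0.503, 3.101, -0.001]
wrist_force: [2.2, -4.2, 1.0]
width: -0.003
pos [ 0.5338431  -0.06152726  0.11245889] g [-0.04522304 -0.00040241  0.11245889] t 9.85 w -0.002672266133556737 F [ 2.20900695 -4.15093875  0.95828722]
axes x [-0.949 -0.316 -0.   ] y [-0.316  0.949 -0.001] z [ 0.001 -0.001 -1.   ]
shift mm [0.4 1.2 0.5]
turn [-0.001  0.     0.   ]
turn [-1.000e-03 -1.000e-03 -3.141e+00]
```

View pics/s8.png

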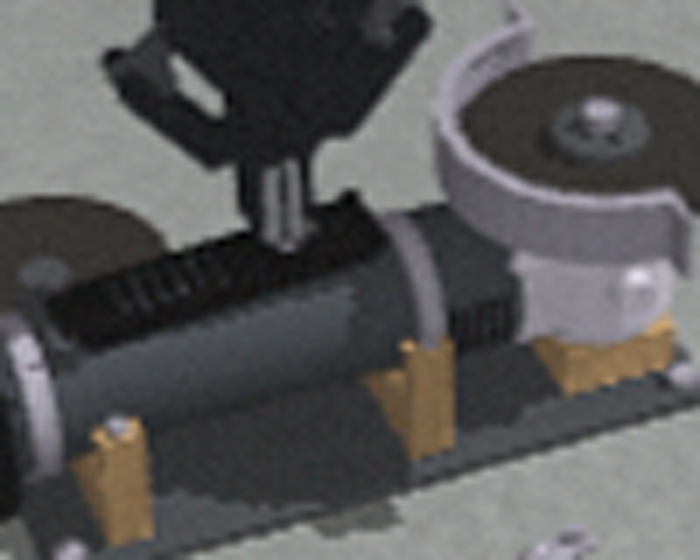

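View pics/w8.png

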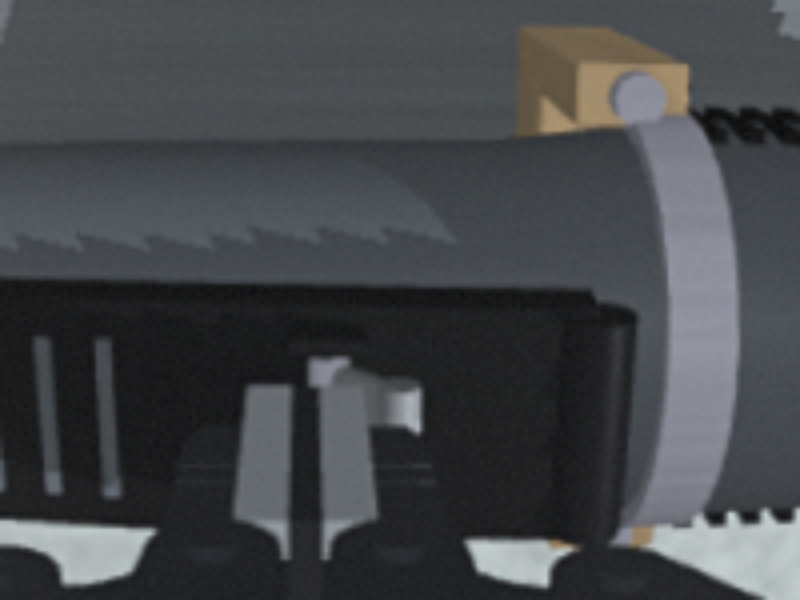

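```bash
python3 -m crank '0 2 0 0 0 0 255;0 3 2 0 0 0 255;0 3 4 0 0 0 255;0 3 6 0 0 0 255;0 3 8 0 0 0 255;0 3 8 0 0 0 255'
python3 - <<'E'
from h import *
shift(gw(-.044,0,.112))
E
```

```text
time: 10.7
tool_pos: [0.5335, -0.0595, 0.1053]
tcp_rot: [-0.502, 3.1, -0.003]
wrist_force: [-0.1, -6.8, 4.2]
width: 0.002
pos [ 0.53346979 -0.05948532  0.10533608] g [-0.04316765 -0.00069272  0.10533608] t 10.7 w 0.0017237991292335527 F [-0.11439905 -6.81900136  4.17176289]
axes x [-0.949 -0.316 -0.001] y [-0.316  0.949 -0.002] z [ 0.002 -0.002 -1.   ]
shift mm [ 0.7 -0.8 -6.7]
turn [-0.002  0.001  0.   ]
turn [-2.000e-03 -4.000e-03 -3.141e+00]
```

Contact with about 4 N down; continue in small steps.

```bash
for i in 1; do python3 -m crank '0 0 2 0 0 0 255;0 0 3 0 0 0 255;0 0 3 0 0 0 255'; done; python3 -m crank '0 0 1.5 0 0 0 255;0 0 3 0 0 0 255;0 0 3 0 0 0 255'
python3 - <<'E'
from h import *
c=cam('wrist'); cv2.imwrite('pics/w9.png',cv2.resize(c['pixels'][150:300,200:400,::-1],None,fx=4,fy=4))
E
```

```text
time: 11.08
tool_pos: [0.5343, -0.0596, 0.1043]
tcp_rot: [-0.502, 3.098, -0.004]
wrist_force: [-1.9, -6.4, 13.6]
width: 0.001
time: 11.45
tool_pos: [0.536, -0.0601, 0.103]
tcp_rot: [-0.502, 3.095, -0.007]
wrist_force: [-1.5, -6.2, 18.5]
width: -0.001
```

View pics/w9.png

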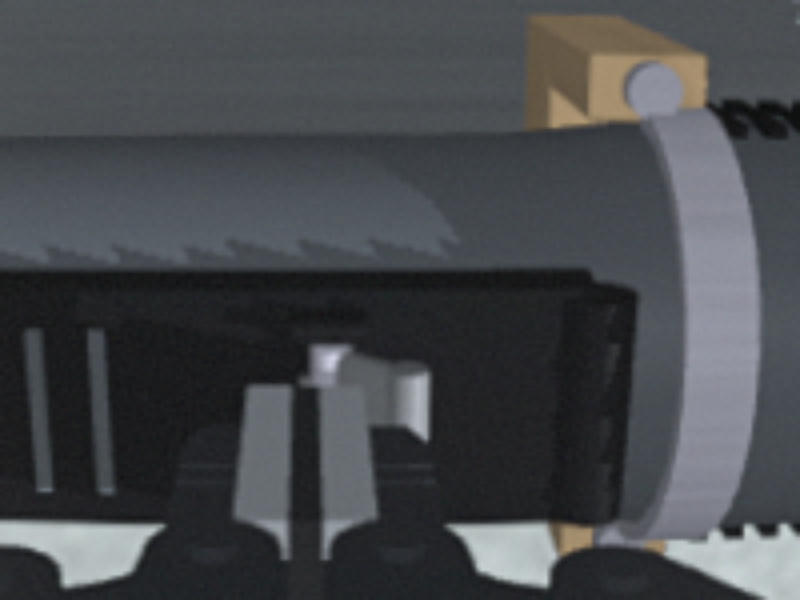

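```bash

python3 - <<'E'
from h import *
s=cam('scene');p=s['pixels'][:,:,::-1]
a=cv2.resize(p[185:245,225:291],None,fx=6,fy=6,interpolation=cv2.INTER_CUBIC)
b=cv2.imread('pics/scene0.png')[185:245,225:291];b=cv2.resize(b,None,fx=6,fy=6,interpolation=cv2.INTER_CUBIC)
o=np.hstack([b,a]); o=np.clip(o.astype(float)*1.8,0,255).astype(np.uint8)
cv2.imwrite('pics/s9.png',o); print(read_state()['wrist_force'],wg(read_state()['tool_pos']))
E
```

```text
[-1.95107751 -7.45541605 18.93112151] [-0.04461452 -0.00291828  0.10300216]
```

View pics/s9.png

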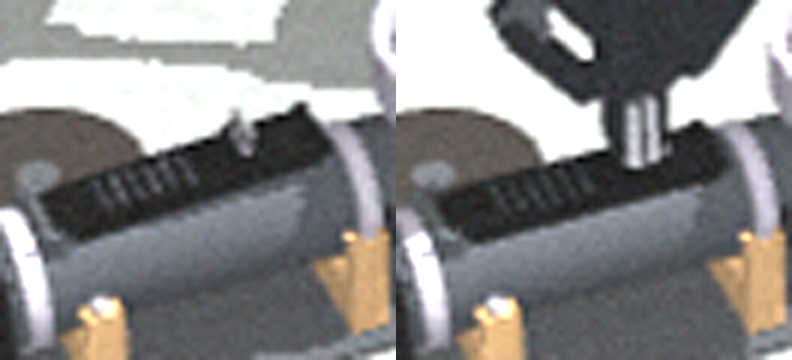

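```bash
python3 -m crank '0 0 0.5 0 0 0 255;0 0 0.5 0 0 0 255;0 0 0.5 0 0 0 255;0 0 0.5 0 0 0 255;0 0 0.5 0 0 0 255;0 0 0.5 0 0 0 255;0 0 0.5 0 0 0 255;0 0 0.5 0 0 0 255;0 0 0.5 0 0 0 255;0 0 0.5 0 0 0 255;0 0 0.5 0 0 0 255;0 0 0.5 0 0 0 255;0 0 0.5 0 0 0 255'
python3 - <<'E'
from h import *
s=cam('scene');p=s['pixels'][:,:,::-1]
a=cv2.resize(p[185:245,225:291],None,fx=6,fy=6,interpolation=cv2.INTER_CUBIC)
b=cv2.imread('pics/scene0.png')[185:245,225:291];b=cv2.resize(b,None,fx=6,fy=6,interpolation=cv2.INTER_CUBIC)
o=np.hstack([b,a]); o=np.clip(o.astype(float)*1.8,0,255).astype(np.uint8)
cv2.imwrite('pics/s10.png',o)
c=cam('wrist'); cv2.imwrite('pics/w10.png',c['pixels'][:,:,::-1])
# predicted scene pixels of paddle front corners rest/home
for ang in(.08,.005):
    for y in(-.015,.015):
        print(ang,(proj(s,gw(-.140+.136*np.cos(ang),y,.0955+.136*np.sin(ang)))-[225,185])*6)
E
```

```text
time: 13.18
tool_pos: [0.5364, -0.0603, 0.1028]
tcp_rot: [-0.502, 3.094, -0.007]
wrist_force: [-2.1, -7.2, 19.0]
width: 0.003
0.08 [326.40432848 139.06657798]
0.08 [302.30572535 101.85018739]
0.005 [327.43803639 156.0249577 ]
0.005 [303.45864435 118.70979202]
```

View pics/s10.png

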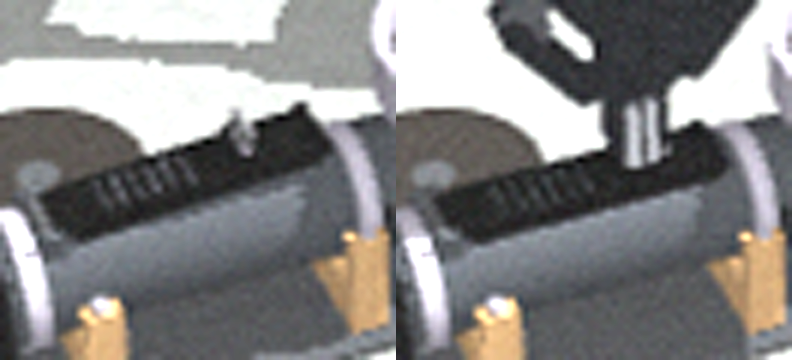

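View pics/w10.png

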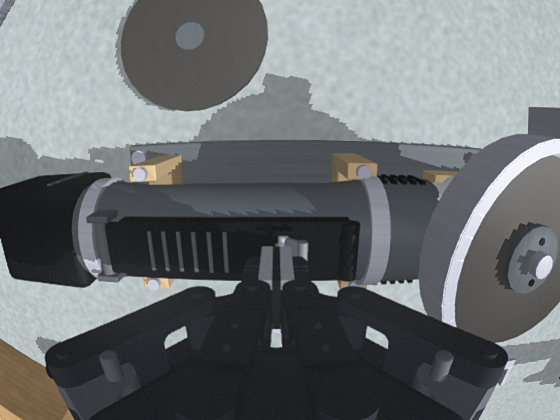

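```bash
python3 -m crank '0 0 -6 0 0 0 255;0 -3 -14 0 0 0 255;0 -6 -25 0 0 0 255;0 -6 -50 0 0 0 255;0 -6 -100 0 0 0 255;60 -6 -140 0 0 0 255;110 -6 -150 0 0 0 255;110 -6 -150 0 0 0 255'
python3 - <<'E'
from h import *
s=cam('scene');p=s['pixels'][:,:,::-1]
a=cv2.resize(p[185:245,225:291],None,fx=6,fy=6,interpolation=cv2.INTER_CUBIC)
b=cv2.imread('pics/scene0.png')[185:245,225:291];b=cv2.resize(b,None,fx=6,fy=6,interpolation=cv2.INTER_CUBIC)
o=np.hstack([b,a]); o=np.clip(o.astype(float)*1.8,0,255).astype(np.uint8)
cv2.imwrite('pics/s11.png',o)
c=cam('top'); cv2.imwrite('pics/t11.png',c['pixels'][:,:,::-1])
c=cam('wrist'); cv2.imwrite('pics/w11.png',c['pixels'][:,:,::-1])
E
```

```text
time: 14.28
tool_pos: [0.4275, -0.0986, 0.2491]
tcp_rot: [-0.499, 3.101, 0.001]
wrist_force: [0.4, 0.2, 0.3]
width: -0.0
```

View pics/s11.png

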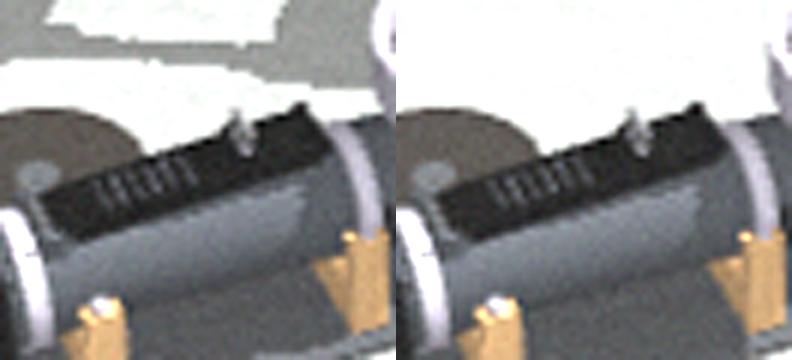

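View pics/t11.png

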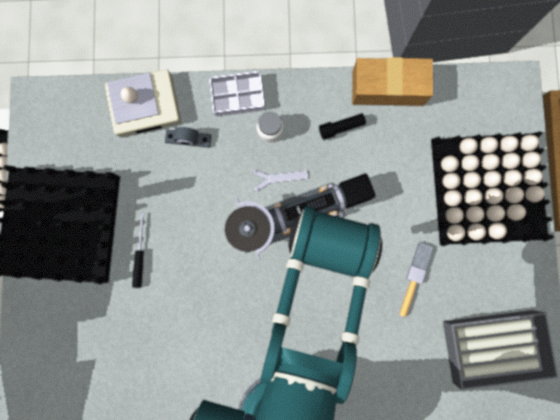

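View pics/w11.png

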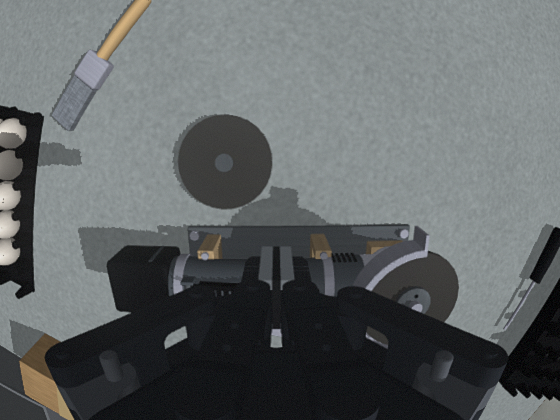

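```bash
python3 - <<'E'
from h import *
for n in('s10','s11'):
    g=cv2.imread(f'pics/{n}.png',0).astype(float)[:,396:] if True else 0
    for c0 in (290,298,306):
        p=g[85:140,c0:c0+6].mean(1); i=np.argmin(np.diff(cv2.GaussianBlur(p[:,None],(1,5),0)[:,0]))
        k=np.where(p<130)[0][0]; print(n,c0,85+i,85+k-(130-p[k])/(p[k-1]-p[k]+1e-9))
E
```

```text
s10 290 123 123.92857142857422
s10 298 119 120.24519230771408
s10 306 122 124.38938053100587
s11 290 104 106.45614035090581
s11 298 102 102.59459459460774
s11 306 103 111.70967741938293
```

```bash
python3 -c "
from h import *
print(read_state()['wrist_force'],job.finish_job())"
```

```text
the job is handed in; nothing more can be done
[ 0.36810517  0.41778194 -0.34081426] None
```

I set the guard square, flipped the lock-off lever forward, held the paddle home for about 2 s, let it spring back, and handed the job in at about 14.5 s. No verdict was reported.

- **Guard:** My first push went wrong. The finger slid off the end of the lip and jammed against it, with about 48 N at the wrist (40 N of it sideways). I backed off, and the second push, a little deeper on the lip and in smaller steps, brought it round. Before I touched the paddle, the guard measured about +0.01 rad in the wrist view and −0.02 rad in the top view.
- **Paddle:** Its front edge dropped about 17.5 px in the enlarged scene view, against 17 px predicted for fully home. It was held there at about 19 N.
- **After letting go:** The scene picture matches the one from the start, with the paddle out and the lever upright. The wrist force is close to zero and the arm is clear of the tool.
- **Bystanders:** They look unmoved by eye in the last top view; I did not measure them.
- **Disagreement:** The wrist and top cameras differed by 3 to 4 mm along the tool. That is a little more than the stated 2 mm calibration, but it did not affect the result.

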